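Lower the pour-over coffee stand one hole and seat its filter cup

TASK

The pour-over coffee stand is set too high for the small blue mug on its base. Press in the red sprung button and lower the sliding sleeve with its ring by exactly one hole, until the button has snapped fully out again in the next hole; press the sleeve down no harder than it takes to feel it lock. Then set the steel filter cup upright and fully seated in the ring, and let go; leave the mug standing where it is and do not disturb the coffee jar or the drinking glass.

Things in the scene. Friction and masses are not known exactly. Their poses are not given: they have to be found in the camera images.
- stand: Coffee stand, does not move: dark wooden base 190 x 104 x 14 mm with an upright square post. Origin at worktop height under the ring's centre; x points from there to the post, whose axis is at x = 100 mm, y to the side with the red button, z up. The base reaches from x = -50 to +140 mm, y = +-52 mm; the mug stands on it under the ring.
- sleeve (a joint): Travel in m of the dark square sleeve (25 x 25 mm, wall 1.5 mm) down over the post; it carries the ring on an arm towards the stand's -x. 0 = start, button in the middle one of five holes in its +y face, unevenly spaced, 10 to 25 mm apart; grows downwards. Stiff: stays anywhere; 7 to 12 N push it down while the button is behind the wall. Button out in a hole: locked (0.5 mm play).
- button (a joint): Travel in m of the red round-nosed sprung button (9 mm diameter) pressed into the post along the stand's -y: 0 = fully out, 5 mm proud of the sleeve's face; 0.005 = flush; 0.0065 = behind the wall, where it slides along until a hole comes. Spring 3 N out, 6 N in. With it held flush, 12 to 22 N down on the sleeve wedge it under the wall. Mounted in the post, so it does not go down with the sleeve.
- button_tip (a point): Foremost point of the red button, on its axis, 182.5 mm above the worktop; at the start 17.5 mm from the post's axis and 39.5 mm below cap_top.
- cap_top (a point): Centre of the flat top of the sleeve's black end cap (25 x 25 mm, flush with the sleeve); 222 mm above the worktop at the start, sinks with the sleeve. Below the cap the sleeve's faces are flat and free; the arm (16 mm wide) leaves its -x face 94.5 mm below this point.
- ring_seat (a point): Centre of the ring's top face; ring 52 mm inside, 70 mm outside, 8 mm thick, centre 100 mm ahead of the post's axis, 94.5 mm lower than cap_top; goes down with the sleeve. Axes as the stand's.
- filter_cup: Loose open steel filter cup, about 140 g, 70 mm tall, upright on the worktop. Origin at the centre of its underside, z up. Tapered spout, diameter 36 mm at the foot, 49 mm at 34 mm height; there a flat shoulder that rests on the ring's top when seated; above it a straight band, 62 mm in diameter, 36 mm high, wall 2.5 mm, to be grasped from outside.
- mug: Small blue mug, 59 mm across, 53 mm tall, handle to one side, standing on the stand's base under the ring. Origin at the centre of its underside. Stays there.
- coffee_jar: Glass clip jar of brown coffee with wooden lid, about 150 mm wide, 226 mm tall, behind the stand; origin at the centre of its underside. Bystander.
- glass: Small clear tumbler, 51 mm wide, 58 mm tall, standing on the worktop between the stand and the wall pier; origin at the centre of its underside. Bystander.
- cup_shoulder (a point): Centre of the filter cup's shoulder, on its axis 34 mm above its underside; its z is the cup's axis.
Mind the look-alikes: they are no part of the job. Leave any purple look-alike of the filter_cup alone.

How it is judged:
By the outcome, as a careful person would: the job done as asked, in the order asked, and still so for the second after the job is handed in, with the robot touching nothing.
It also fails if it takes over 56 s, if anything falls off the work surface, if the arm or the gripper's body presses on something with over 40 N, if the wrist force passes 120 N, or if a joint passes its speed limit or range.

ROBOT

A 6-joint arm with a two-finger parallel gripper is mounted at the origin on a cart in front of the work surface, level with it; the furniture and walls round the work are solid. World frame = base frame: x ahead of the robot, y to its left, z up, the work surface at z = 0. Lengths are in mm, angles in degrees, forces in N, time in s.
With the tool pointing down it reaches from about 300 to 850 mm from the base axis. Payload 4.2 kg.
Tool frame: the origin (TCP) lies between the finger pads; the fingertips stand 14 mm ahead of it and the grasp point (between the pads) lies 5 mm behind it (env.finger_overhang is the distance from the TCP to the fingertips, in mm); z points along the fingers, y is the line along which they close (so a half turn about z gives the same grasp; the last joint's range is limited). The gripper opens to 91 mm and grips with 3 to 60 N. Pads are 32 mm wide; open, the fingers measure 118 mm over their backs; the gripper's body (76 mm by 178 mm) begins 60 mm behind the grasp point.
Start: joints at [71.161, 18.312, 89.639, -0, 72.044, -1.146], TCP at [174.753, 547.817, 227.976] pointing down, gripper open.
Joint ranges: [-177.97, 177.97], [-48.28, 115.42], [12.27, 149.76], [-77.06, 257.06], [2.81, 150.46], [-146.56, 146.56]. Speed limits (degrees/s): [147.25, 147.25, 180, 180, 180, 180].

INTERFACE

Orientations are given as [roll, pitch, yaw] about the fixed x, y, z axes, in that order (R = Rz(yaw) Ry(pitch) Rx(roll)).
In Python, from workcell import status, cams, env, finder gives the robot as it stands.
- The arm moves only by the tool apply_moves, never from a script. Its argument "increments" is a list of rows, each a list of 7 numbers: the opening, from -1 (shut) to 1 (fully open), then the shift along the world's x, y, z in m, then the turn, a rotation vector about the world's x, y, z in degrees. In form: [[gripper, x, y, z, ax, ay, az], ...]. A call has 1 to 5 rows; each row shifts and turns the commanded pose from where the row before left it; what a row does not reach is not made up. A row lasts 1/12 s, in which the tool goes at most 41.7 mm and 7.16 degrees, less where a joint would pass 70% of its speed; a pose out of reach is approached as far as the arm can. A call with a gripper value outside its range is refused whole. The fingers move at their own pace and stop on an object; "newtons" is the grip in N (left out, the last holds). Time passes only in rows, so rows that do not move let the fingers close. It gives the time, the measured TCP pose, the force, the opening and the grip force at its end, in the units of the state.
- status.state(): the state, without advancing time (a new reading comes with each control period).
- cams.grab_frame(name): name is "scene" or "top"; returns a dict with "color" (400x640x3 uint8, red, green, blue), "intrinsics" (3x3 intrinsics, pixels), "R" (3x3) and "t" (3): a world point X has camera coordinates R X + t. Camera axes: x right, y down, z forward; pixel columns grow to the right and rows downward; lengths in mm; the calibration is good to about 2 mm. A picture is of the moment at which its call begins. There is no depth.
- env.job_done(): hands the job in; it is judged then, once.
Trained networks look in the newest picture that a camera, given by its name, has taken for a name from the list of things; names that differ only in an ending like _2 or _b are one class to them, and where a whole thing is asked for, a point or a joint stands for the part that bears it (a point fixed in the world has none). Each returns a list of dicts, best first, with "score" (0 to 1); they miss things now and then, are a little off and sometimes report something else, mostly with a low value. They report only what shows in the picture. A call takes as long as a camera call. They do not tell look-alikes from the thing itself.
- finder.boxes_of(query, camera): "rect" ([left, top, width, height] in pixels, round what is visible of it).
- finder.trace(query, camera): "pixels" (400x640 bool, what is visible of it) and "rect" ([left, top, width, height] in pixels, round what is visible of it).
The state is a dict: "time_s": time; "qpos": joint angles; "qvel": joint speeds; "effort": joint torques, N m; "ee_pos": TCP position; "ee_rot": TCP orientation; "force": force on the tool from outside, world axes, zero at the start; "torque": the same for the moment, N m; "gripper_width": finger opening in mm; "gripper_force": force on a finger pad.
Only numpy, scipy, OpenCV 4.12 (cv2) and the standard library are available. Lean on these libraries where they do the work, as an engineer would, in place of code of your own. Each camera call takes 0.05 s, during which the arm holds its last target. There are 200 camera calls.

## Working session

There is one attempt and no reset: what is moved stays moved. The work goes in short steps, Python scripts to look and compute and a tool call to move; the robot and the scene stay as the last step left them, time stands still between calls to the robot, and variables do not carry over. Pictures are saved under pics/ and viewed, at most 10 in all, crops included, and the job is handed in when it is done.

Besides the shell and the picture viewer there is one more tool, called after ">>>" in YAML: its name, and indented under it one key for each argument. apply_moves: Moves the arm, as the interface text tells. Its arguments: {"type":"object","properties":{"increments":{"type":"array","items":{"type":"array","items":{"type":"number"}}},"newtons":{"type":"number"}},"required":["increments"]}

```bash
mkdir -p pics; ls
cat > h.py <<'E'
import numpy as np, cv2
from workcell import status, cams, env, finder
def grab(n,fn=None):
    f=cams.grab_frame(n)
    if fn: cv2.imwrite('pics/'+fn,cv2.cvtColor(f['color'],cv2.COLOR_RGB2BGR))
    return {k:np.array(f[k]) for k in f if k!='name'}
def proj(f,X):
    c=np.atleast_2d(X)@f['R'].T+f['t']; p=c@f['intrinsics'].T
    return p[:,:2]/p[:,2:]
def ray(f,uv):
    d=np.linalg.inv(f['intrinsics'])@np.array([uv[0],uv[1],1.]); 
    return -f['R'].T@f['t'], f['R'].T@d
def onz(f,uv,z):
    o,d=ray(f,uv); return o+d*(z-o[2])/d[2]
E
python3 - <<'E'
from h import *
for n in('scene','top'):
    f=grab(n,n+'0.png'); print(n,f['intrinsics'][0],f['intrinsics'][1],'cam',-f['R'].T@f['t'],'fwd',f['R'][2])
    for q in('stand','sleeve','button','filter_cup','mug','coffee_jar','glass'):
        print(q,[(np.round(b['rect']).tolist(),round(b['score'],2)) for b in finder.boxes_of(q,n)[:4]])
print(status.state())
E
```

```text
pics
scene [486.74075233   0.         321.34864544] [  0.         486.74075233 195.583713  ] cam [  129.92311545 -1049.38573666   692.59270339] fwd [ 0.39538637  0.74844957 -0.53244047]
stand [([286.0, 168.0, 69.0, 147.0], 0.97)]
sleeve [([300.0, 170.0, 37.0, 89.0], 0.9)]
button [([238.0, 246.0, 33.0, 44.0], 0.36)]
filter_cup [([217.0, 222.0, 30.0, 37.0], 0.76), ([248.0, 280.0, 33.0, 46.0], 0.76), ([239.0, 251.0, 32.0, 41.0], 0.64)]
mug [([303.0, 254.0, 30.0, 34.0], 0.8)]
coffee_jar [([359.0, 111.0, 64.0, 100.0], 0.96)]
glass [([322.0, 181.0, 17.0, 29.0], 0.88), ([302.0, 170.0, 38.0, 87.0], 0.54)]
top [450.93138201   0.         316.4317194 ] [  0.         450.93138201 199.08952451] cam [ 459.37312577 -280.1281501  1089.88990712] fwd [ 0.08879313  0.02955718 -0.99561145]
stand [([319.0, 200.0, 88.0, 61.0], 0.82), ([334.0, 214.0, 71.0, 39.0], 0.71)]
sleeve [([333.0, 216.0, 71.0, 36.0], 0.92)]
button []
filter_cup [([281.0, 269.0, 32.0, 32.0], 0.94), ([379.0, 275.0, 32.0, 36.0], 0.87), ([331.0, 270.0, 28.0, 29.0], 0.83)]
mug [([366.0, 220.0, 36.0, 28.0], 0.77)]
coffee_jar [([240.0, 40.0, 75.0, 95.0], 0.72), ([332.0, 215.0, 75.0, 39.0], 0.67), ([368.0, 220.0, 33.0, 25.0], 0.3)]
glass [([254.0, 151.0, 22.0, 20.0], 0.94)]
{'time_s': 0.8, 'qpos': array([ 7.11617779e+01,  1.83097528e+01,  8.96395337e+01, -1.32952476e-04,
        7.20437392e+01, -1.14520172e+00]), 'qvel': array([ 0.01908252, -0.0104544 , -0.13807814, -0.01050145,  0.0283816 ,
        0.02571544]), 'effort': array([-3.82057580e-03, -4.12302876e+01, -2.32214034e+01,  7.25983316e-02,
        3.75670823e-02,  1.92462818e-05]), 'ee_pos': array([174.7483001 , 547.81233831, 227.99384751]), 'ee_rot': array([1.79993030e+02, 2.65846671e-04, 1.62307021e+02]), 'force': array([ 0.42427539, -0.01188493,  0.06363587]), 'torque': array([ 0.02952552,  0.00642435, -0.04756727]), 'gripper_force': 0.0, 'gripper_width': 90.85707153613184}
```

View pics/scene0.png

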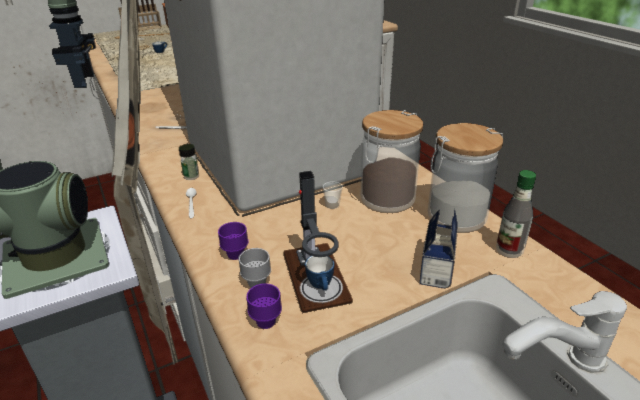

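View pics/top0.png

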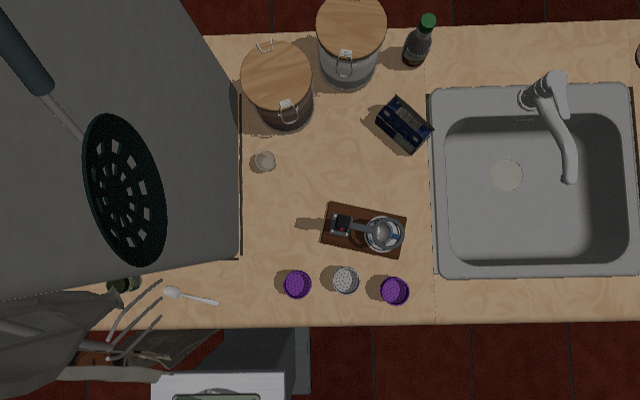

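The stand is at about px (320,275) in scene and (365,230) in top. The steel cup sits between two purple look-alikes, at (255,268) and (345,280). The pier is at the left of top, and something tall stands at the counter's front edge.

```bash
cat > m.py <<'E'
from h import *
from scipy.optimize import least_squares
E
python3 - <<'E'
from h import *
fs=grab('scene');ft=grab('top')
for n,uv in dict(counter_front=(345,325),pier_corner=(242,258),pier_top_edge=(240,150),glass=(265,160),cup=(345,282),purpR=(394,292),purpL=(297,286),b1=(328,203),b2=(407,215),b3=(400,259),b4=(320,245),spoon=(170,292)).items(): print(n,np.round(onz(ft,uv,0)[:2]))
for n,uv in dict(pier_corner=(243,212),panel_bottom=(175,360),panel_l=(118,180),b_front=(300,308),b_right=(350,296),b_left=(286,250),b_back=(325,240),cup=(256,283)).items(): print('s',n,np.round(onz(fs,uv,0)[:2]))
print('tcp in scene',proj(fs,[175,548,228]),'top',proj(ft,[[175,548,228],[0,0,0]]))
im=fs['color'];ic=cv2.resize(im[150:330,190:390],None,fx=3.3,fy=3.3,interpolation=cv2.INTER_CUBIC)[:600]
c2=cv2.resize(im[0:380,0:260],None,fx=1.5,fy=1.5)
it=cv2.resize(ft['color'][190:310,270:420],None,fx=4,fy=4,interpolation=cv2.INTER_CUBIC)
for n,i in(('s1',ic),('t1',it)): cv2.imwrite(f'pics/{n}.png',i[:,:,::-1]); print(i.shape)
E
```

```text
counter_front [ 256. -308.]
pier_corner [419. -65.]
pier_top_edge [683. -62.]
glass [ 656. -124.]
cup [ 356. -311.]
purpR [ 330. -426.]
purpL [ 349. -196.]
b1 [ 546. -276.]
b2 [ 512. -465.]
b3 [ 408. -444.]
b4 [ 446. -254.]
spoon [342. 110.]
s pier_corner [434. -45.]
s panel_bottom [ 165. -422.]
s panel_l [181. 289.]
s b_front [ 411. -418.]
s b_right [ 513. -438.]
s b_left [ 464. -240.]
s b_back [ 559. -251.]
s cup [ 363. -308.]
tcp in scene [[83.51156662 77.18775356]] top [[-100.70831102  399.72279738]
 [ 216.18488488  439.38884672]]
(594, 660, 3)
(480, 600, 3)
```

View pics/s1.png

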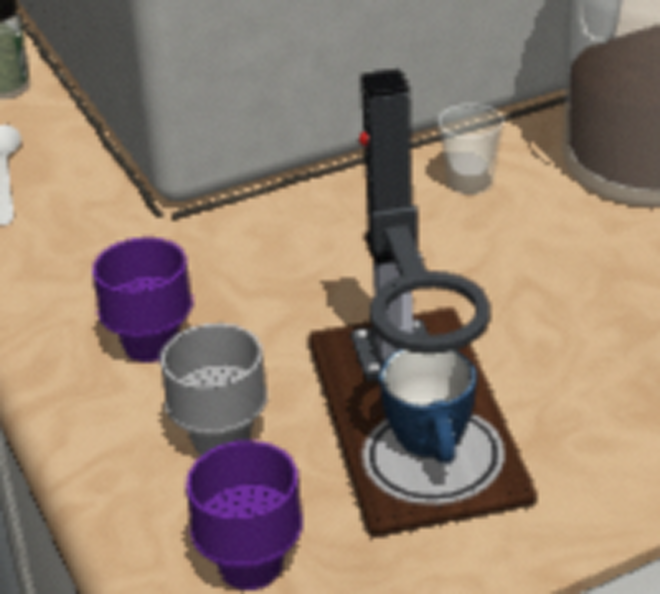

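View pics/t1.png

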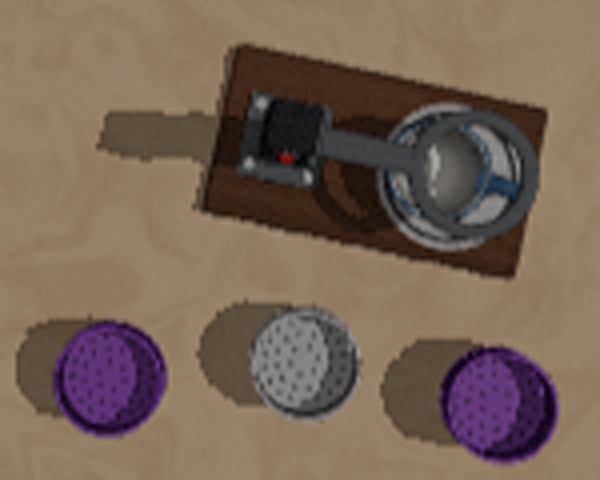

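The stand's +x axis points to world +y, and the red button faces the robot: scene crop (364,138), top crop (287,158). I'll fit the poses, and look at the obstacles at the left, since the arm has to swing past them.

Run:
```python
from h import *
from scipy.optimize import least_squares
fs=grab('scene');ft=grab('top')
T=lambda a:np.array(a)/4+[270,190]-.4
S=lambda a:np.array(a)/3.3+[190,150]-.4
L=np.array([[140,-52,14],[-50,-52,14],[-50,52,14],[140,52,14],[100,17.5,182.5],[0,0,127.5]],float)
Lc=np.array([[100,0,222.]])
pt=T([(237,46),(547,110),(515,278),(202,209),(287,158),(475,173)])
ps=S([(455,310),(535,496),(372,527),(310,335),(364,138),(431,308)]); pc=S([(384,80)])
def W(p,L):
    c,s=np.cos(p[2]),np.sin(p[2]); return L@np.array([[c,s,0],[-s,c,0],[0,0,1]])+[p[0],p[1],0]
def res(p):
    return np.r_[(proj(ft,W(p,L))-pt).ravel(),(proj(fs,W(p,L))-ps).ravel(),(proj(fs,W(p,Lc))-pc).ravel()]
r=least_squares(res,[460,-390,1.5],loss='soft_l1')
print(r.x,np.degrees(r.x[2])); print(np.round(res(r.x).reshape(-1,2),1))
for n,l in(('tip',L[4]),('cap',Lc[0]),('ring',L[5])): print(n,W(r.x,l[None]))
a=T((304,362));b=S((213,365))
print('cup rim',onz(ft,a,70),onz(fs,b,70))
for f,n in((ft,'top'),(fs,'scene')):
  for d in finder.trace('filter_cup',n):
    m=d['pixels']; print(n,d['rect'],d['score'],f['color'][m].mean(0).round())
c1=cv2.resize(fs['color'][0:380,0:260],None,fx=1.5,fy=1.5);c2=cv2.resize(ft['color'][60:400,0:250],None,fx=1.6,fy=1.6)
o=np.zeros((570,800,3),np.uint8);o[:570,:390]=c1[:570];o[:544,395:795]=c2
cv2.imwrite('pics/l1.png',o[:,:,::-1])
```

```text
[ 468.66196301 -401.53581078    1.32900813] 76.14655681080312
[[ 0.1 -1.2]
 [ 0.8 -0.3]
 [ 0.   0.9]
 [-0.5  0.6]
 [-0.7  1.5]
 [-0.3  0.3]
 [ 0.8 -1.4]
 [ 2.3 -0.3]
 [-0.4  0.8]
 [-0.3 -1.1]
 [-0.9  1.2]
 [ 0.5 -0.2]
 [ 1.   0.3]]
tip [[ 475.61493301 -300.25448867  182.5       ]]
cap [[ 492.60588186 -304.44467447  222.        ]]
ring [[ 468.66196301 -401.53581078  127.5       ]]
cup rim [ 367.1212663  -310.52597905   70.        ] [ 361.17703333 -319.53031045   70.        ]
top [283.5, 270.1, 31.2, 32.1] 0.64 [75. 40. 94.]
top [379.9, 279.3, 32.0, 29.9] 0.64 [72. 39. 90.]
top [331.3, 270.5, 27.3, 25.0] 0.56 [107. 105. 103.]
scene [245.4, 284.8, 33.6, 41.7] 0.73 [69. 31. 96.]
scene [240.4, 246.8, 32.0, 45.2] 0.65 [110. 108. 107.]
scene [218.2, 221.4, 27.7, 38.3] 0.64 [66. 30. 91.]
```

View pics/l1.png

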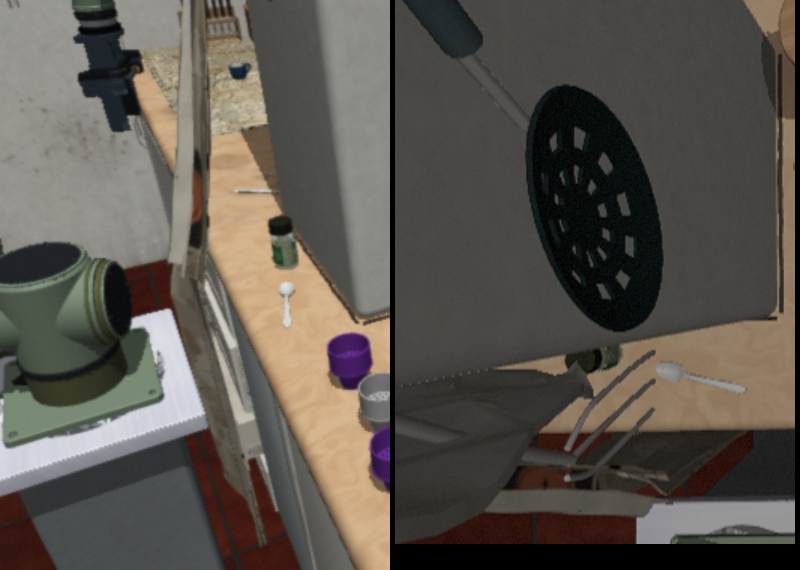

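Run:
```python
from h import *
fs=grab('scene');ft=grab('top')
for uv in((153,372),(60,368),(155,347),(235,325),(130,292),(0,387)):
  print(uv)
  for z in(-700,-300,-50,0,100,200,400,600,800):
    X=onz(ft,uv,z); print('  ',z,np.round(X[:2]),np.round(proj(fs,X)[0]))
print('scene rays')
for uv in((122,173),(137,170),(175,360),(125,20)):
  for z in(-300,0,200,400): X=onz(fs,uv,z);print(uv,z,np.round(X[:2]),np.round(proj(ft,X)[0]))
```

```text
(153, 372)
   -700 [-40. 427.] [ 94. 344.]
   -300 [ 71. 269.] [105. 276.]
   -50 [141. 170.] [114. 219.]
   0 [155. 150.] [116. 206.]
   100 [183. 111.] [121. 176.]
   200 [211.  71.] [126. 143.]
   400 [267.  -8.] [139.  63.]
   600 [323. -87.] [156. -44.]
   800 [ 378. -166.] [ 179. -196.]
(60, 368)
   -700 [-19. 797.] [ 89. 282.]
   -300 [ 88. 556.] [ 98. 227.]
   -50 [154. 406.] [107. 180.]
   0 [168. 376.] [109. 168.]
   100 [195. 315.] [113. 144.]
   200 [221. 255.] [118. 116.]
   400 [275. 135.] [130.  46.]
   600 [328.  15.] [147. -49.]
   800 [ 382. -106.] [ 172. -190.]
(155, 347)
   -700 [ 55. 420.] [122. 336.]
   -300 [145. 263.] [130. 270.]
   -50 [202. 166.] [138. 214.]
   0 [213. 146.] [139. 200.]
   100 [236. 107.] [143. 172.]
   200 [258.  68.] [147. 139.]
   400 [303. -10.] [157.  61.]
   600 [349. -89.] [171. -45.]
   800 [ 394. -167.] [ 190. -195.]
(235, 325)
   -700 [133. 104.] [163. 391.]
   -300 [206.  18.] [169. 313.]
   -50 [252. -36.] [174. 248.]
   0 [261. -46.] [175. 232.]
   100 [279. -68.] [178. 200.]
   200 [297. -89.] [181. 163.]
   400 [ 334. -132.] [
[... 617 characters left out ...]
.] [130. -52.]
   800 [371. -67.] [ 159. -187.]
scene rays
(122, 173) -300 [228. 922.] [-55. 323.]
(122, 173) 0 [198. 326.] [ 81. 355.]
(122, 173) 200 [178. -71.] [226. 388.]
(122, 173) 400 [ 159. -468.] [466. 444.]
(137, 170) -300 [288. 916.] [-52. 304.]
(137, 170) 0 [240. 322.] [ 83. 337.]
(137, 170) 200 [208. -74.] [227. 372.]
(137, 170) 400 [ 176. -470.] [467. 431.]
(175, 360) -300 [ 180. -151.] [291. 333.]
(175, 360) 0 [ 165. -422.] [395. 364.]
(175, 360) 200 [ 155. -603.] [507. 397.]
(175, 360) 400 [ 145. -785.] [690. 451.]
(125, 20) -300 [ 748. 3943.] [-913.  184.]
(125, 20) 0 [ 561. 2434.] [-713.  225.]
(125, 20) 200 [ 437. 1428.] [-493.  270.]
(125, 20) 400 [312. 422.] [-123.  346.]
```

Run:
```python
from h import *
fs=grab('scene');ft=grab('top')
c1=cv2.resize(fs['color'][0:370,90:210],None,fx=1.62,fy=1.62,interpolation=cv2.INTER_CUBIC);c2=cv2.resize(ft['color'][270:400,0:230],None,fx=2.6,fy=2.6,interpolation=cv2.INTER_CUBIC)
o=np.zeros((600,800,3),np.uint8);o[:c1.shape[0],:c1.shape[1]]=c1;o[:c2.shape[0],200:200+c2.shape[1]]=c2[:,:600]
o=np.clip(255*(o/255.)**.6,0,255).astype(np.uint8)
cv2.imwrite('pics/l2.png',o[:,:,::-1])
```

```text
(no output)
```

View pics/l2.png

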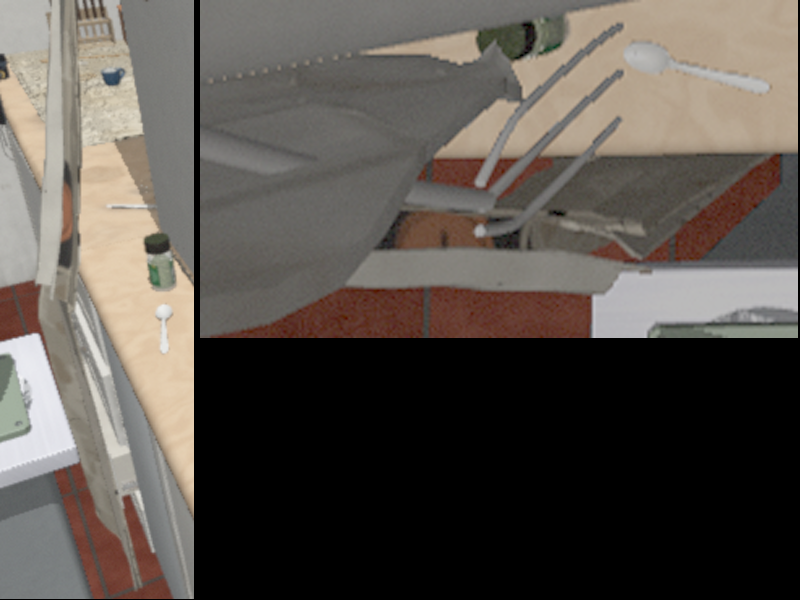

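The picture shows a weathered plank-like object. It slants up along +y from about (183,111,100) to about (300,450,420), right across the swing. I'll retract and rise first, then swing over it.

>>> apply_moves:
  increments:
    - [1, -0.008, -0.0253, 0.022, 0, 0, 0]
    - [1, -0.008, -0.0253, 0.022, 0, 0, 0]
    - [1, -0.008, -0.0253, 0.022, 0, 0, 0]
    - [1, -0.008, -0.0253, 0.022, 0, 0, 0]
    - [1, -0.008, -0.0253, 0.022, 0, 0, 0]

```text
time_s: 1.72
ee_pos: [134.3, 420.0, 338.9]
ee_rot: [-180.0, -0.0, 162.3]
force: [-0.1, 0.8, 0.5]
gripper_width: 91.2
gripper_force: 0.0
```

>>> apply_moves:
  increments:
    - [1, -0.008, -0.0253, 0.022, 0, 0, 0]
    - [1, -0.008, -0.0253, 0.022, 0, 0, 0]
    - [1, -0.008, -0.0253, 0.022, 0, 0, 0]
    - [1, -0.008, -0.0253, 0.022, 0, 0, 0]
    - [1, -0.008, -0.0253, 0.022, 0, 0, 0]

```text
time_s: 2.13
ee_pos: [94.2, 293.2, 449.1]
ee_rot: [180.0, 0.0, 162.3]
force: [0.6, 0.4, -0.1]
gripper_width: 91.2
gripper_force: 0.0
```

>>> apply_moves:
  increments:
    - [1, 0.035, -0.0136, 0, 0, 0, -7]
    - [1, 0.0331, -0.0178, 0, 0, 0, -7]
    - [1, 0.0307, -0.0218, 0, 0, 0, -7]

```text
time_s: 2.38
ee_pos: [194.1, 241.1, 448.6]
ee_rot: [179.8, 0.0, 141.2]
force: [1.1, -0.2, 0.5]
gripper_width: 91.1
gripper_force: 0.0
```

>>> apply_moves:
  increments:
    - [1, 0.0278, -0.0253, 0, 0, 0, -7]
    - [1, 0.0245, -0.0285, 0, 0, 0, -7]

```text
time_s: 2.55
ee_pos: [247.0, 186.7, 448.0]
ee_rot: [179.9, 0.0, 127.0]
force: [1.1, 0.4, 0.1]
gripper_width: 91.0
gripper_force: 0.0
```

Run:
```python
from h import *
fs=grab('scene','s2.png');s=status.state();print(s['qpos'].round(1),s['force'],s['ee_pos'])
```

```text
[ 34.1 -10.3  90.4  -0.4  99.9  -2.1] [ 1.85810808 -1.65792619 -0.4887231 ] [251.10279034 181.11170804 447.95110544]
```

View pics/s2.png

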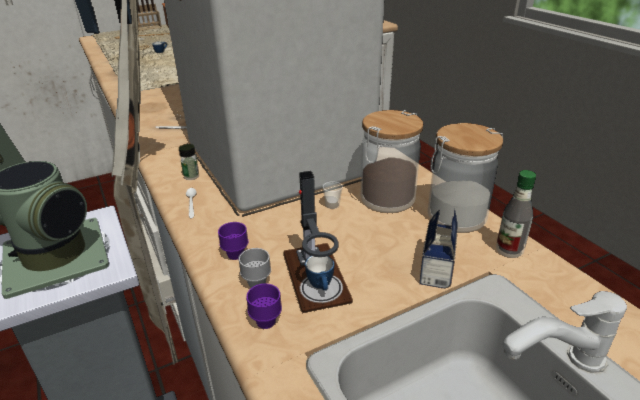

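Run:
```python
from h import *
fs=grab('scene');ft=grab('top')
def pl(f,a,b):
    o,d=ray(f,a);_,e=ray(f,b);n=np.cross(d,e);n/=np.linalg.norm(n);return n,n@o
for A,B in((((124,0),(113,179)),((56,381),(152,382))),(((138,0),(138,170)),((79,366),(161,371)))):
    n,c=pl(fs,*A);m,d=pl(ft,*B);print('angle between planes',np.degrees(np.arccos(abs(n@m))))
    for y in(-100,0,100,150,200,300,400):
        s=np.linalg.solve(np.array([n,m,[0,1,0]]),[c,d,y]);print(np.round(s),proj(fs,s).round(),proj(ft,s).round())
s=status.state();print(s['ee_pos'])
for X in([251,181,434],[251,181,500],[251+80,181+60,500],[251-60,181-45,434],[251+46,181+36,434]):print(X,proj(fs,X).round(),proj(ft,X).round())
f0=cv2.imread('pics/top0.png');d=cv2.absdiff(f0[:,:,::-1],ft['color']).sum(2)>40;ys,xs=np.nonzero(d);print('top diff',d.sum(),xs.min() if d.any() else 0,xs.max() if d.any() else 0,ys.min() if d.any() else 0,ys.max() if d.any() else 0)
cv2.imwrite('pics/t3.png',np.hstack([cv2.resize(ft['color'][230:400,0:260],None,fx=1.7,fy=1.7),cv2.resize(fs['color'][0:170,50:200],None,fx=1.7,fy=1.7)])[:,:,::-1])
```

```text
angle between planes 8.39312933377868
[ -285.  -100. -1324.] [[ 87. 610.]] [[300. 384.]]
[ -57.    0. -596.] [[ 98. 424.]] [[258. 383.]]
[171. 100. 131.] [[114. 168.]] [[152. 382.]]
[286. 150. 495.] [[124.   0.]] [[  5. 380.]]
[400. 200. 859.] [[ 137. -207.]] [[-572.  374.]]
[ 628.  300. 1586.] [[ 174. -811.]] [[901. 390.]]
[ 856.  400. 2314.] [[  243. -1943.]] [[599. 387.]]
angle between planes 8.141295128887814
[ 215. -100.  246.] [[138. 154.]] [[236. 376.]]
[260.   0. 371.] [[138.  77.]] [[156. 371.]]
[306. 100. 495.] [[138.   3.]] [[ 44. 364.]]
[328. 150. 557.] [[138. -32.]] [[-31. 359.]]
[351. 200. 619.] [[138. -67.]] [[-124.  354.]]
[396. 300. 743.] [[ 138. -133.]] [[-400.  337.]]
[442. 400. 867.] [[ 138. -197.]] [[-944.  304.]]
[247.17791534 185.90970768 447.99793382]
[251, 181, 434] [[112.  28.]] [[ 14. 392.]]
[251, 181, 500] [[105.  -3.]] [[-22. 410.]]
[331, 241, 500] [[137. -10.]] [[-64. 347.]]
[191, 136, 434] [[86. 36.]] [[ 43. 435.]]
[297, 217, 434] [[130.  22.]] [[ -9. 360.]]
top diff 212 4 602 0 399
```

View pics/t3.png

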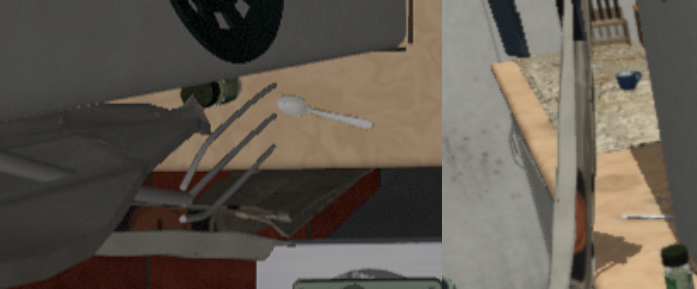

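The gripper at (251,181) is hidden behind the board, so the board is nearer the camera. It's roughly upright, leaning away from the robot, at about r 300 mm by az 27°. I'll pass on its inner side, with the radius pulled in and the gripper body turned tangential.

>>> apply_moves:
  increments:
    - [1, -0.0142, -0.0108, 0.012, 0, 0, 7]
    - [1, -0.0142, -0.0108, 0.012, 0, 0, 7]
    - [1, -0.0142, -0.0108, 0.012, 0, 0, 7]
    - [1, -0.0142, -0.0108, 0.012, 0, 0, 7]
    - [1, -0.0142, -0.0108, 0.012, 0, 0, 7]

```text
time_s: 3.12
ee_pos: [173.3, 134.0, 508.6]
ee_rot: [180.0, -0.0, 162.9]
force: [0.0, 0.2, 0.4]
gripper_width: 91.4
gripper_force: 0.0
```

>>> apply_moves:
  increments:
    - [1, 0, 0, 0, 0, 0, 7]
    - [1, 0, 0, 0, 0, 0, 7]
    - [1, 0, 0, 0, 0, 0, 7]
    - [1, 0, 0, 0, 0, 0, 7]

```text
time_s: 3.45
ee_pos: [173.8, 134.5, 508.2]
ee_rot: [179.9, 0.0, -169.1]
force: [-0.0, -0.2, 0.6]
gripper_width: 90.9
gripper_force: 0.0
```

>>> apply_moves:
  increments:
    - [1, 0, 0, 0, 0, 0, 7]
    - [1, 0, 0, 0, 0, 0, 7]
    - [1, 0, 0, 0, 0, 0, 7]
    - [1, 0, 0, 0, 0, 0, 7]

```text
time_s: 3.78
ee_pos: [173.9, 134.6, 508.1]
ee_rot: [180.0, 0.0, -141.1]
force: [0.5, 0.8, 0.4]
gripper_width: 90.9
gripper_force: 0.0
```

Run:
```python
from h import *
s=status.state();print(s['qpos'].round(1),s['force'],s['ee_pos'],s['ee_rot'])
```

```text
[ 34.7 -17.6  86.7   0.  110.9 -94.2] [0.52273319 0.80935229 0.36574107] [173.94669177 134.58577789 508.09076966] [ 1.79960954e+02  2.79649415e-02 -1.41085458e+02]
```

>>> apply_moves:
  increments:
    - [1, -0.0118, -0.0092, 0, 0, 0, 0]
    - [1, -0.0118, -0.0092, 0, 0, 0, 0]
    - [1, 0.0066, -0.0096, 0, 0, 0, -3.5]
    - [1, 0.0066, -0.0096, 0, 0, 0, -3.5]

```text
time_s: 4.12
ee_pos: [162.2, 95.4, 508.6]
ee_rot: [180.0, 0.1, -148.8]
force: [0.3, 0.2, -0.6]
gripper_width: 91.3
gripper_force: 0.0
```

>>> apply_moves:
  increments:
    - [1, 0.0053, -0.0103, 0, 0, 0, -3.5]
    - [1, 0.0053, -0.0103, 0, 0, 0, -3.5]

```text
time_s: 4.28
ee_pos: [173.3, 74.9, 508.4]
ee_rot: [180.0, 0.1, -155.9]
force: [0.0, 0.4, -0.2]
gripper_width: 90.7
gripper_force: 0.0
```

>>> apply_moves:
  increments:
    - [1, 0.004, -0.0109, 0, 0, 0, -3.5]
    - [1, 0.004, -0.0109, 0, 0, 0, -3.5]
    - [1, 0.0026, -0.0113, 0, 0, 0, -3.5]
    - [1, 0.0026, -0.0113, 0, 0, 0, -3.5]

```text
time_s: 4.62
ee_pos: [186.5, 30.8, 508.3]
ee_rot: [180.0, 0.1, -169.9]
force: [0.2, -0.1, 0.3]
gripper_width: 91.4
gripper_force: 0.0
```

>>> apply_moves:
  increments:
    - [1, 0.0025, -0.0231, 0, 0, 0, -7]
    - [1, -0.0003, -0.0231, 0, 0, 0, -7]

```text
time_s: 4.78
ee_pos: [188.9, -15.0, 508.2]
ee_rot: [180.0, 0.1, 176.0]
force: [0.6, -1.4, -0.2]
gripper_width: 91.0
gripper_force: 0.0
```

>>> apply_moves:
  increments:
    - [1, -0.0032, -0.023, 0, 0, 0, -7]
    - [1, -0.0059, -0.0225, 0, 0, 0, -7]
    - [1, -0.0086, -0.0215, 0, 0, 0, -7]

```text
time_s: 5.03
ee_pos: [171.1, -81.9, 508.2]
ee_rot: [180.0, 0.1, 154.9]
force: [0.2, 0.2, -0.5]
gripper_width: 91.3
gripper_force: 0.0
```

Run:
```python
from h import *
s=status.state();print(s['qpos'].round(1),s['force'],s['ee_pos'],s['ee_rot'])
```

```text
[-29.1 -20.4  88.1   0.  112.2 -94. ] [ 0.19712121  0.23278159 -0.52424727] [171.08044981 -81.90752863 508.21953127] [1.79983329e+02 6.80176346e-02 1.54898210e+02]
```

>>> apply_moves:
  increments:
    - [1, 0.018, -0.0185, -0.033, 0, 0, -6.57]
    - [1, 0.0268, -0.0185, -0.026, 0, 0, -6.57]
    - [1, 0.0268, -0.0185, -0.026, 0, 0, -6.57]
    - [1, 0.0268, -0.0185, -0.026, 0, 0, -6.57]

```text
time_s: 5.37
ee_pos: [270.6, -155.7, 396.8]
ee_rot: [179.9, 0.1, 128.5]
force: [1.0, -0.2, 0.4]
gripper_width: 91.1
gripper_force: 0.0
```

>>> apply_moves:
  increments:
    - [1, 0.0268, -0.0185, -0.024, 0, 0, -6.57]
    - [1, 0.0268, -0.0185, -0.023, 0, 0, -6.57]
    - [1, 0.0268, -0.0185, -0.02, 0, 0, -6.57]
    - [1, 0.0268, -0.0185, -0.01, 0, 0, -6.57]

```text
time_s: 5.7
ee_pos: [377.7, -228.9, 318.4]
ee_rot: [-179.9, -0.2, 102.3]
force: [-0.5, 0.5, 0.5]
gripper_width: 91.1
gripper_force: 0.0
```

>>> apply_moves:
  increments:
    - [1, 0.0268, -0.0185, -0.01, 0, 0, -6.57]
    - [1, 0.0268, -0.0185, -0.01, 0, 0, -6.57]
    - [1, 0.0268, -0.0185, 0, 0, 0, -6.57]
    - [1, 0.026, -0.0185, 0, 0, 0, -6.57]

```text
time_s: 6.03
ee_pos: [485.1, -303.2, 300.3]
ee_rot: [-179.9, -0.0, 76.1]
force: [-0.7, -0.1, 0.8]
gripper_width: 91.1
gripper_force: 0.0
```

Run:
```python
from h import *
fs=grab('scene');ft=grab('top')
s=status.state();print(s['qpos'].round(1),s['force'],s['ee_pos'],s['ee_rot'])
c1=cv2.resize(fs['color'][80:330,190:390],None,fx=2.,fy=2.,interpolation=cv2.INTER_CUBIC);c2=cv2.resize(ft['color'][150:350,250:450],None,fx=2,fy=2,interpolation=cv2.INTER_CUBIC)
o=np.zeros((500,800,3),np.uint8);o[:,:400]=c1;o[:400,400:]=c2
cv2.imwrite('pics/c4.png',o[:,:,::-1])
```

```text
[-33.2  16.3  82.3   0.   81.4 -19.5] [ 0.54212462 -0.08114541 -0.72345587] [ 487.24299816 -304.83228131  299.3706286 ] [ 1.79970564e+02 -2.10145661e-03  7.62878838e+01]
```

View pics/c4.png

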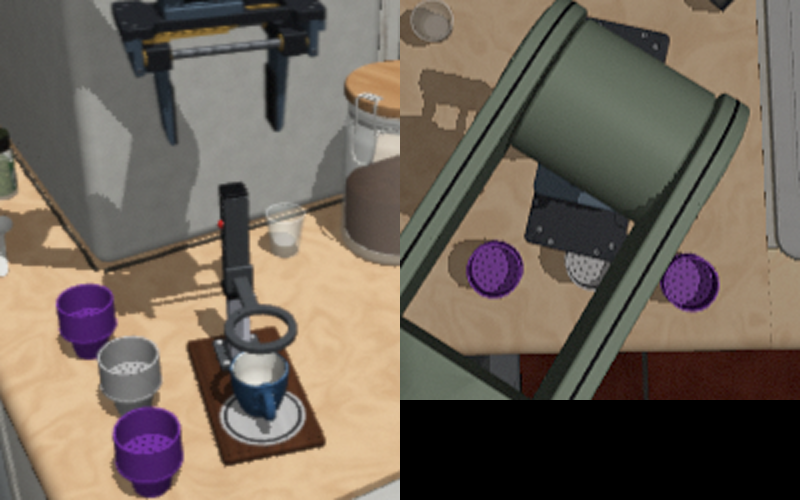

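>>> apply_moves:
  increments:
    - [1, 0.005, 0.0005, -0.02, 0, 0, 0]
    - [1, 0, 0, -0.02, 0, 0, 0]
    - [1, 0, 0, 0, 0, 0, 0]
    - [1, 0, 0, 0, 0, 0, 0]

```text
time_s: 6.47
ee_pos: [488.5, -302.0, 260.5]
ee_rot: [-179.9, -0.0, 76.5]
force: [-0.1, 0.5, 0.2]
gripper_width: 90.8
gripper_force: 0.0
```

Run:
```python
from h import *
fs=grab('scene')
s=status.state();p=s['ee_pos'];print(p,s['ee_rot'],s['force'])
a=np.radians(76.15);ty=np.array([np.sin(a),-np.cos(a),0])
for z in(-14,-5): print('fingers',proj(fs,[p+ty*45+[0,0,z],p-ty*45+[0,0,z]]).round(1))
print('cap fit',proj(fs,[492.6,-304.4,222]).round(1))
# red blob for button
c=fs['color'].astype(int);m=(c[...,0]>90)&(c[...,0]>2.2*c[...,1])&(c[...,0]>2.2*c[...,2]);m[:150]=0;m[215:]=0;m[:,:285]=0;m[:,330:]=0
ys,xs=np.nonzero(m);print('red',xs.mean(),ys.mean(),len(xs),'fit',proj(fs,[475.6,-300.25,182.5]).round(1))
c1=cv2.resize(fs['color'][90:240,240:380],None,fx=4,fy=4,interpolation=cv2.INTER_CUBIC)
cv2.imwrite('pics/c5.png',c1[:,:,::-1])
```

```text
[ 489.20399314 -302.61482578  261.63832933] [1.79945667e+02 1.41248335e-02 7.64782010e+01] [ 0.10233487 -0.07434068  1.31279919]
fingers [[327.  159.4]
 [281.5 165.7]]
fingers [[327.  155.3]
 [281.2 161.6]]
cap fit [[306.9 174.1]]
red 300.0 191.5 8 fit [[299.  192.6]]
```

View pics/c5.png

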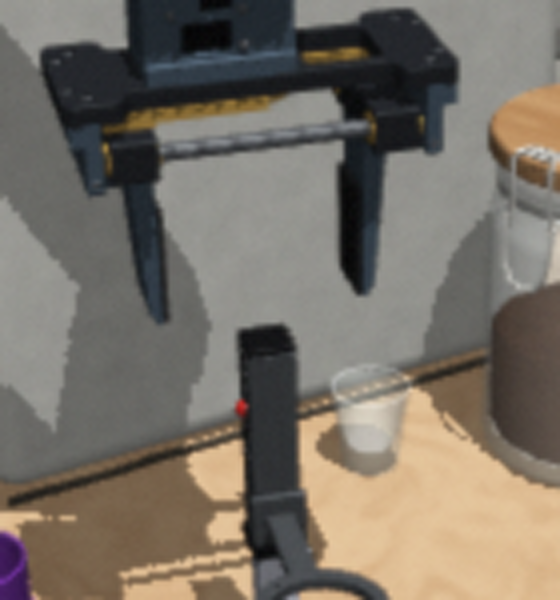

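The gripper is centred over the sleeve: finger tips at crop (160,320) and (360,290), cap at (267,338), button at (241,408). I'll go down to button height and close gently.

>>> apply_moves:
  increments:
    - [1, 0.0035, -0.002, -0.028, 0, 0, 0]
    - [1, 0, 0, -0.028, 0, 0, 0]
    - [0.2, 0, 0, -0.028, 0, 0, 0]
    - [-0.1, 0, 0, 0, 0, 0, 0]
    - [-0.1, 0, 0, 0, 0, 0, 0]
  newtons: 10

```text
time_s: 6.93
ee_pos: [493.0, -305.2, 177.1]
ee_rot: [-180.0, -0.0, 76.5]
force: [0.7, 0.5, 0.6]
gripper_width: 73.9
gripper_force: 0.0
```

>>> apply_moves:
  increments:
    - [-0.3, 0, 0, 0, 0, 0, 0]
    - [-0.3, 0, 0, 0, 0, 0, 0]
    - [-0.3, 0, 0, 0, 0, 0, 0]

```text
time_s: 7.18
ee_pos: [494.1, -306.0, 178.5]
ee_rot: [179.8, 0.1, 76.5]
force: [0.0, 0.8, -0.9]
gripper_width: 54.3
gripper_force: 0.0
```

>>> apply_moves:
  increments:
    - [-0.6, 0, 0, 0, 0, 0, 0]
    - [-0.6, 0, 0, 0, 0, 0, 0]
    - [-0.6, 0, 0, 0, 0, 0, 0]
    - [-0.6, 0, 0, 0, 0, 0, 0]
    - [-0.6, 0, 0, 0, 0, 0, 0]
  newtons: 10

```text
time_s: 7.6
ee_pos: [491.9, -305.1, 176.2]
ee_rot: [-179.8, -0.0, 76.5]
force: [-6.1, -0.1, 3.7]
gripper_width: 25.3
gripper_force: 10.0
```

>>> apply_moves:
  increments:
    - [-0.6, 0, 0, 0, 0, 0, 0]
    - [-0.6, 0, 0, 0, 0, 0, 0]

```text
time_s: 7.77
ee_pos: [491.9, -305.1, 176.2]
ee_rot: [-179.9, -0.0, 76.5]
force: [-5.1, 0.3, 3.3]
gripper_width: 24.7
gripper_force: 10.0
```

>>> apply_moves:
  increments:
    - [-0.8, -0.001, 0, 0, 0, 0, 0]
    - [-0.8, 0, 0, 0, 0, 0, 0]
    - [-0.8, 0, 0, -0.0005, 0, 0, 0]
    - [-0.8, 0, 0, -0.0005, 0, 0, 0]
  newtons: 45

```text
time_s: 8.1
ee_pos: [491.9, -305.1, 176.1]
ee_rot: [-180.0, -0.0, 76.4]
force: [-4.8, 3.0, 10.5]
gripper_width: 24.9
gripper_force: 45.0
```

>>> apply_moves:
  increments:
    - [-0.8, 0, 0, -0.0005, 0, 0, 0]
    - [-0.8, 0, 0, -0.0005, 0, 0, 0]

```text
time_s: 8.27
ee_pos: [492.0, -305.1, 176.0]
ee_rot: [180.0, -0.0, 76.4]
force: [-4.7, 3.3, 14.4]
gripper_width: 24.7
gripper_force: 45.0
```

>>> apply_moves:
  increments:
    - [-0.8, 0, 0, -0.0005, 0, 0, 0]
    - [-0.8, 0, 0, 0, 0, 0, 0]

```text
time_s: 8.43
ee_pos: [491.9, -305.1, 175.5]
ee_rot: [180.0, -0.0, 76.4]
force: [-5.5, 2.4, 12.1]
gripper_width: 24.9
gripper_force: 45.0
```

>>> apply_moves:
  increments:
    - [-0.8, 0, 0, -0.0007, 0, 0, 0]
    - [-0.8, 0, 0, -0.0007, 0, 0, 0]

```text
time_s: 8.6
ee_pos: [492.0, -305.1, 174.4]
ee_rot: [180.0, -0.0, 76.4]
force: [-3.8, 3.5, 12.6]
gripper_width: 25.0
gripper_force: 45.0
```

>>> apply_moves:
  increments:
    - [-0.8, 0, 0, -0.0007, 0, 0, 0]
    - [-0.8, 0, 0, -0.0007, 0, 0, 0]

```text
time_s: 8.77
ee_pos: [491.9, -305.1, 173.3]
ee_rot: [180.0, 0.0, 76.4]
force: [-5.4, 3.7, 17.0]
gripper_width: 25.0
gripper_force: 45.0
```

>>> apply_moves:
  increments:
    - [-0.8, 0, 0, -0.0007, 0, 0, 0]
    - [-0.8, 0, 0, -0.0007, 0, 0, 0]

```text
time_s: 8.93
ee_pos: [491.9, -305.1, 172.3]
ee_rot: [180.0, 0.0, 76.4]
force: [-5.4, 3.2, 16.2]
gripper_width: 25.0
gripper_force: 45.0
```

>>> apply_moves:
  increments:
    - [-0.8, 0, 0, -0.0007, 0, 0, 0]
    - [-0.8, 0, 0, -0.0007, 0, 0, 0]

```text
time_s: 9.1
ee_pos: [491.9, -305.1, 170.3]
ee_rot: [180.0, -0.0, 76.4]
force: [-5.1, 2.9, 11.8]
gripper_width: 24.9
gripper_force: 45.0
```

>>> apply_moves:
  increments:
    - [-0.8, 0, 0, -0.0007, 0, 0, 0]
    - [-0.8, 0, 0, 0, 0, 0, 0]

```text
time_s: 9.27
ee_pos: [491.9, -305.1, 169.1]
ee_rot: [180.0, -0.0, 76.4]
force: [-4.2, 3.1, 11.9]
gripper_width: 24.5
gripper_force: 45.0
```

Run:
```python
from h import *
fs=grab('scene');f0=cv2.imread('pics/scene0.png')[:,:,::-1]
# ring/arm shift: match the ring patch
g=lambda a:cv2.cvtColor(np.ascontiguousarray(a),cv2.COLOR_RGB2GRAY).astype(np.float32)
a=g(f0)[232:248,303:340];b=g(fs['color'])[222:268,295:348]
U=8;A=cv2.resize(a,None,fx=U,fy=U,interpolation=cv2.INTER_CUBIC);B=cv2.resize(b,None,fx=U,fy=U,interpolation=cv2.INTER_CUBIC)
r=cv2.matchTemplate(B,A,cv2.TM_CCOEFF_NORMED);_,v,_,l=cv2.minMaxLoc(r);print('ring shift px',l[0]/U-8,l[1]/U-10,v)
print('px per 10mm down',proj(fs,[468.7,-401.5,117.5])-proj(fs,[468.7,-401.5,127.5]))
```

```text
ring shift px 0.0 2.5 0.8389689326286316
px per 10mm down [[0.09571718 4.18150299]]
```

The force peaked at 17 N, dropped to about 12 N, and the ring sank about 6 mm, so the button is behind the wall. I'll release, then press on the cap with closed fingers so the next hole stays clear.

>>> apply_moves:
  increments:
    - [0, 0, 0, 0, 0, 0, 0]
    - [0, 0, 0, 0, 0, 0, 0]
    - [0, 0, 0, 0, 0, 0, 0]
    - [0, 0, 0, 0.03, 0, 0, 0]
    - [0, 0, 0, 0.03, 0, 0, 0]
  newtons: 10

```text
time_s: 9.73
ee_pos: [491.5, -304.8, 225.8]
ee_rot: [-179.7, -0.1, 76.5]
force: [-0.4, -0.3, 0.2]
gripper_width: 45.4
gripper_force: 0.0
```

>>> apply_moves:
  increments:
    - [-1, 0, 0, 0.015, 0, 0, 0]
    - [-1, 0, 0, 0, 0, 0, 0]
    - [-1, 0, 0, 0, 0, 0, 0]
    - [-1, 0, 0, 0, 0, 0, 0]
    - [-1, 0, 0, 0, 0, 0, 0]

```text
time_s: 10.15
ee_pos: [491.5, -304.9, 240.4]
ee_rot: [-179.8, -0.1, 76.5]
force: [0.8, -0.0, -0.3]
gripper_width: 15.0
gripper_force: 0.0
```

>>> apply_moves:
  increments:
    - [-1, 0, 0, 0, 0, 0, 0]
    - [-1, 0, 0, 0, 0, 0, 0]

```text
time_s: 10.32
ee_pos: [491.8, -305.1, 241.2]
ee_rot: [-179.9, -0.0, 76.5]
force: [0.3, 0.5, -0.4]
gripper_width: 2.1
gripper_force: 0.0
```

```bash
cat > chk.py <<'E'
from h import *
def chk():
    fs=grab('scene');f0=cv2.imread('pics/scene0.png')[:,:,::-1]
    g=lambda a:cv2.cvtColor(np.ascontiguousarray(a),cv2.COLOR_RGB2GRAY).astype(np.float32)
    a=g(f0)[232:248,303:340];b=g(fs['color'])[222:268,295:348];U=8
    A,B=[cv2.resize(i,None,fx=U,fy=U,interpolation=cv2.INTER_CUBIC) for i in(a,b)]
    _,v,_,l=cv2.minMaxLoc(cv2.matchTemplate(B,A,cv2.TM_CCOEFF_NORMED))
    c=fs['color'].astype(int);m=(c[...,0]>70)&(c[...,0]>2*c[...,1])&(c[...,0]>2*c[...,2]);m[:185]=0;m[200:]=0;m[:,:290]=0;m[:,308:]=0
    print('ring down mm',(l[1]/U-10)/.418,'score',v,'red px',m.sum(),'redness',(c[187:197,294:306,0]-c[187:197,294:306,1]).max(),'ref',(f0.astype(int)[187:197,294:306,0]-f0[187:197,294:306,1]).max())
    s=status.state();print(s['ee_pos'],s['force'],s['gripper_width'])
if __name__=='__main__': chk()
E
python3 chk.py
```

```text
ring down mm 6.279904306220096 score 0.8393908739089966 red px 0 redness 23 ref 132
[ 491.9194075  -305.22922177  241.4733272 ] [-0.18047237  0.04102614 -0.41203239] 0.5868488291163697
```

>>> apply_moves:
  increments:
    - [-1, 0, 0, -0.006, 0, 0, 0]
    - [-1, 0, 0, -0.002, 0, 0, 0]
    - [-1, 0, 0, -0.001, 0, 0, 0]
    - [-1, 0, 0, -0.001, 0, 0, 0]

```text
time_s: 10.7
ee_pos: [492.0, -305.3, 231.9]
ee_rot: [-180.0, -0.0, 76.5]
force: [0.0, -0.2, -0.5]
gripper_width: 0.7
gripper_force: 0.0
```

>>> apply_moves:
  increments:
    - [-1, 0, 0, -0.001, 0, 0, 0]
    - [-1, 0, 0, -0.001, 0, 0, 0]
    - [-1, 0, 0, -0.001, 0, 0, 0]

```text
time_s: 10.95
ee_pos: [492.2, -305.4, 229.4]
ee_rot: [180.0, 0.0, 76.5]
force: [-0.2, 0.1, 0.4]
gripper_width: 0.6
gripper_force: 0.0
```

>>> apply_moves:
  increments:
    - [-1, 0, 0, -0.001, 0, 0, 0]
    - [-1, 0, 0, 0, 0, 0, 0]

```text
time_s: 11.12
ee_pos: [492.2, -305.4, 229.2]
ee_rot: [179.9, 0.0, 76.5]
force: [-0.9, 0.8, 4.7]
gripper_width: 0.9
gripper_force: 2.0
```

>>> apply_moves:
  increments:
    - [-1, 0, 0, -0.0008, 0, 0, 0]
    - [-1, 0, 0, -0.0008, 0, 0, 0]
    - [-1, 0, 0, -0.0006, 0, 0, 0]

```text
time_s: 11.37
ee_pos: [492.2, -305.5, 228.6]
ee_rot: [179.9, 0.0, 76.5]
force: [-2.4, 2.7, 13.1]
gripper_width: 0.5
gripper_force: 6.7
```

>>> apply_moves:
  increments:
    - [-1, 0, 0, -0.0006, 0, 0, 0]
    - [-1, 0, 0, -0.0006, 0, 0, 0]

```text
time_s: 11.53
ee_pos: [492.2, -305.4, 227.5]
ee_rot: [179.9, 0.0, 76.5]
force: [-2.9, 2.1, 12.2]
gripper_width: 0.2
gripper_force: 5.8
```

>>> apply_moves:
  increments:
    - [-1, 0, 0, -0.0007, 0, 0, 0]
    - [-1, 0, 0, -0.0007, 0, 0, 0]

```text
time_s: 11.7
ee_pos: [492.2, -305.4, 226.1]
ee_rot: [179.9, 0.0, 76.5]
force: [-3.4, 1.6, 12.4]
gripper_width: 0.8
gripper_force: 6.1
```

>>> apply_moves:
  increments:
    - [-1, 0, 0, -0.0007, 0, 0, 0]
    - [-1, 0, 0, -0.0007, 0, 0, 0]

```text
time_s: 11.87
ee_pos: [492.2, -305.4, 224.7]
ee_rot: [179.9, 0.0, 76.5]
force: [-2.4, 1.4, 11.4]
gripper_width: 0.2
gripper_force: 6.1
```

```bash
python3 chk.py
```

```text
ring down mm 10.76555023923445 score 0.7087581753730774 red px 0 redness 21 ref 132
[ 492.20206033 -305.41588637  224.50411069] [-2.20864739  2.89288973  9.69548953] 0.36307431602684254
```

>>> apply_moves:
  increments:
    - [-1, 0, 0, -0.0006, 0, 0, 0]
    - [-1, 0, 0, -0.0006, 0, 0, 0]
    - [-1, 0, 0, -0.0006, 0, 0, 0]

```text
time_s: 12.17
ee_pos: [492.2, -305.4, 222.6]
ee_rot: [179.9, 0.0, 76.5]
force: [-2.0, 1.4, 9.3]
gripper_width: 0.6
gripper_force: 5.0
```

```bash
python3 chk.py
```

```text
ring down mm 12.85885167464115 score 0.6515049338340759 red px 0 redness 23 ref 132
[ 492.20642376 -305.40986445  222.36657185] [-2.37568276  1.42636125  8.09766037] 0.4901244289108024
```

>>> apply_moves:
  increments:
    - [-1, 0, 0, -0.0006, 0, 0, 0]
    - [-1, 0, 0, -0.0006, 0, 0, 0]
    - [-1, 0, 0, -0.0006, 0, 0, 0]

```text
time_s: 12.47
ee_pos: [492.2, -305.4, 220.1]
ee_rot: [179.9, 0.0, 76.5]
force: [-1.3, 1.9, 7.7]
gripper_width: 0.3
gripper_force: 4.0
```

```bash
python3 chk.py
```

```text
ring down mm 15.849282296650719 score 0.5845120549201965 red px 8 redness 116 ref 132
[ 492.23527791 -305.43403276  219.92630867] [-1.16762067  0.90014906  5.49561848] 0.4403967133475353
```

>>> apply_moves:
  increments:
    - [-1, 0, 0, -0.0006, 0, 0, 0]
    - [-1, 0, 0, -0.0006, 0, 0, 0]
    - [-1, 0, 0, -0.0004, 0, 0, 0]

```text
time_s: 12.77
ee_pos: [492.3, -305.4, 219.0]
ee_rot: [179.9, 0.0, 76.5]
force: [-1.5, 2.1, 10.8]
gripper_width: 0.6
gripper_force: 5.2
```

```bash
python3 chk.py
```

```text
ring down mm 16.74641148325359 score 0.559272050857544 red px 8 redness 141 ref 132
[ 492.24089754 -305.44770747  218.94347416] [-2.60398905  1.32281373  9.37557633] 0.5410581166435884
```

>>> apply_moves:
  increments:
    - [-1, 0, 0, -0.0006, 0, 0, 0]
    - [-1, 0, 0, -0.0006, 0, 0, 0]

```text
time_s: 12.98
ee_pos: [492.3, -305.4, 218.0]
ee_rot: [179.9, 0.0, 76.5]
force: [-2.7, 1.6, 11.9]
gripper_width: 0.4
gripper_force: 6.1
```

>>> apply_moves:
  increments:
    - [-1, 0, 0, -0.0006, 0, 0, 0]

```text
time_s: 13.07
ee_pos: [492.3, -305.4, 217.7]
ee_rot: [179.9, 0.0, 76.5]
force: [-3.6, 2.4, 14.5]
gripper_width: 0.2
gripper_force: 7.1
```

```bash
python3 chk.py
```

```text
ring down mm 17.64354066985646 score 0.5326232314109802 red px 8 redness 143 ref 132
[ 492.27351525 -305.43225837  217.72508256] [-2.5495568   1.32622406 11.7523948 ] 0.3689397913714733
```

>>> apply_moves:
  increments:
    - [-1, 0, 0, -0.0006, 0, 0, 0]
    - [-1, 0, 0, -0.0004, 0, 0, 0]

```text
time_s: 13.28
ee_pos: [492.3, -305.4, 217.4]
ee_rot: [179.8, 0.1, 76.5]
force: [-4.3, 2.6, 16.2]
gripper_width: 0.7
gripper_force: 8.4
```

The position now stalls while the force rises to 16 N, and the red button shows again, so it's locked. I'll lift off and compare the button with the start picture.

>>> apply_moves:
  increments:
    - [-1, 0, 0, 0.02, 0, 0, 0]
    - [-1, 0, 0, 0.03, 0, 0, 0]
    - [0, 0, 0, 0.03, 0, 0, 0]

```text
time_s: 13.53
ee_pos: [491.6, -305.1, 294.3]
ee_rot: [-179.9, -0.0, 76.5]
force: [0.8, -0.7, 0.5]
gripper_width: 4.8
gripper_force: 0.0
```

Run:
```python
from chk import *
chk()
fs=grab('scene');f0=cv2.imread('pics/scene0.png')[:,:,::-1].astype(int)
for c in(f0,fs['color'].astype(int)):
    print((c[186:198,295:306,0]-c[186:198,295:306,1]).clip(0))
print('tip fully out/flush proj',proj(fs,[[475.6,-300.25,182.5],[480.4,-301.4,182.5]]).round(1))
```

```text
ring down mm 17.64354066985646 score 0.5239561796188354 red px 8 redness 140 ref 132
[ 494.20238701 -306.69588677  301.65415254] [ 1.99078928 -0.87078374  3.76595162] 8.572366943893467
[[  0   2   0   1   1   0   0   0   0   0   0]
 [  0   2   0   0   0   2   0   0   0   0   0]
 [  0   0   1   0   0   0   0   0   0   0   0]
 [  0   1   1   0   5  20   5   0   0   0   0]
 [  0   1   1  11  61 114  38   1   0   0   0]
 [  0   0   0  17 100 132  75  12   0   0   0]
 [  1   1   2  18  94 114  53   6   0   0   0]
 [  1   1   1   7  46  74  35   2   0   0   0]
 [  0   2   1   2  11  23  12   1   0   0   0]
 [  2   4   7  12  16  10   4   0   0   0   0]
 [ 11  17  21  19  19   8   1   0   0   0   0]
 [ 20  24  28  22  17   6   1   0   0   0   0]]
[[  0   0   1   1   2   1   1   0   0   0   0]
 [  0   1   2   0   0   0   0   0   1   0   0]
 [  1   1   1   0   0   0   0   0   0   0   0]
 [  0   1   0   2   5  20   5   0   0   0   0]
 [  1   1   0  10  64 120  27   0   0   0   0]
 [  0   0   1  19 107 139  49   1   0   0   0]
 [  1   0   2  20 100 121  49   4   0   0   0]
 [  1   1   0   7  50  81  37   2   0   0   0]
 [  0   1   1   2  11  24  10   0   0   0   0]
 [  1   3   8  12  17  12   3   0   0   0   0]
 [ 13  19  22  20  20   8   0   0   0   0   0]
 [ 22  25  31  22  19   5   0   0   0   0   0]]
tip fully out/flush proj [[299.  192.6]
 [301.5 192.2]]
```

The button is fully out: its red patch matches the start picture almost pixel for pixel. Now I'll get the cup position with a silhouette fit on the start pictures, which had a clear view.

```bash
cat > cup.py <<'E'
from h import *
from scipy.optimize import minimize
th=np.linspace(0,2*np.pi,40,endpoint=False)
prof=[(18,0),(24.5,34),(31,34),(31,70)]
def sil(f,p,S=4):
    X=np.array([[p[0]+r*np.cos(t),p[1]+r*np.sin(t),z+(p[2] if len(p)>2 else 0)] for r,z in prof for t in th])
    q=proj(f,X); m=np.zeros((400*S//4*1,640),np.uint8)
    out=np.zeros((400,640),np.float32)
    x0,y0=np.floor(q.min(0)).astype(int)-3; w,h=np.ceil(q.max(0)).astype(int)+3-[x0,y0]
    b=np.zeros((h*8,w*8),np.uint8)
    for i in (0,2):  # two convex parts
        cv2.fillConvexPoly(b,cv2.convexHull(((q[i*40:(i+2)*40]+.5-[x0,y0])*8).astype(np.int32)),255)
    out[y0:y0+h,x0:x0+w]=cv2.resize(b,(w,h),interpolation=cv2.INTER_AREA)/255.
    return out
def masks(rgb):
    c=rgb.astype(int);mx,mn=c.max(2),c.min(2)
    grey=((mx-mn)<22); purp=(c[...,2]>c[...,1]*1.4)&(mx>15)
    return grey.astype(np.float32),purp
E
python3 - <<'E'
from cup import *
fr={n:grab(n) for n in('scene','top')};D={}
for n in fr:
    rgb=cv2.imread(f'pics/{n}0.png')[:,:,::-1];g,p=masks(rgb)
    w=(~cv2.dilate(p.astype(np.uint8),np.ones((3,3))).astype(bool)).astype(np.float32)
    win=np.zeros_like(g);c=proj(fr[n],[363,-314,35])[0].astype(int);win[c[1]-30:c[1]+30,c[0]-25:c[0]+25]=1
    D[n]=(g,w*win)
def cost(p,ns=('scene','top')): return sum((np.abs(sil(fr[n],p)-D[n][0])*D[n][1]).sum() for n in ns)
for ns in(('scene','top'),('scene',),('top',)):
    b=min((minimize(cost,s,args=(ns,),method='Nelder-Mead',options=dict(initial_simplex=np.array(s)+[[0,0],[6,0],[0,6]])) for s in([363,-314],[367,-309],[360,-320])),key=lambda r:r.fun)
    print(ns,b.x.round(1),round(b.fun,1))
E
```

```text
('scene', 'top') [ 364.1 -310.3] 77.9
('scene',) [ 363.4 -309.6] 29.5
('top',) [ 365.6 -310.9] 26.1
```

>>> apply_moves:
  increments:
    - [1, -0.02, 0, 0, 0, 0, 6.5]
    - [1, -0.02, 0, 0, 0, 0, 6.5]
    - [1, -0.02, -0.001, 0, 0, 0, 6.5]
    - [1, -0.02, -0.001, 0, 0, 0, 6.5]
    - [1, -0.02, -0.001, 0, 0, 0, 6.5]

```text
time_s: 14.15
ee_pos: [390.6, -307.7, 292.2]
ee_rot: [-179.9, -0.2, 109.3]
force: [0.6, 0.4, 0.9]
gripper_width: 53.9
gripper_force: 0.0
```

>>> apply_moves:
  increments:
    - [1, -0.0075, 0, -0.03, 0, 0, 6.5]
    - [1, -0.0075, 0, -0.03, 0, 0, 6.5]
    - [1, -0.0075, 0, -0.03, 0, 0, 6.5]
    - [1, -0.0075, 0, -0.03, 0, 0, 6.5]
    - [1, 0, 0, 0, 0, 0, 0]

```text
time_s: 14.57
ee_pos: [356.9, -304.6, 167.6]
ee_rot: [-179.9, -0.9, 135.0]
force: [-1.0, 1.1, 0.1]
gripper_width: 86.9
gripper_force: 0.0
```

>>> apply_moves:
  increments:
    - [1, 0, 0, 0, 0, 0, 0]
    - [1, 0, 0, 0, 0, 0, 0]

```text
time_s: 14.73
ee_pos: [363.1, -309.0, 175.1]
ee_rot: [180.0, 0.1, 134.8]
force: [-0.0, -0.3, -0.3]
gripper_width: 91.3
gripper_force: 0.0
```

>>> apply_moves:
  increments:
    - [1, 0.001, -0.001, -0.03, 0, 0, 0]
    - [1, 0, 0, -0.03, 0, 0, 0]
    - [1, 0, 0, -0.02, 0, 0, 0]
    - [1, 0, 0, -0.01, 0, 0, 0]
    - [1, 0, 0, 0, 0, 0, 0]

```text
time_s: 15.15
ee_pos: [363.7, -309.4, 83.7]
ee_rot: [180.0, -0.1, 134.9]
force: [-0.9, 0.7, 0.0]
gripper_width: 91.2
gripper_force: 0.0
```

Run:
```python
from cup import *
fs=grab('scene');s=status.state();print(s['ee_pos'],s['force'])
p=s['ee_pos'];t=np.array([.707,.707,0])
# where do open pads sit vs cup rim in the picture
print('cup rim c',proj(fs,[364.3,-310.3,70]).round(1),'tcp axis at z70',proj(fs,[p[0],p[1],70]).round(1))
```

```text
[ 364.27633993 -309.96395437   84.85454575] [ 0.62120995 -0.09907851 -0.1350046 ]
cup rim c [[253.9 257.1]] tcp axis at z70 [[253.8 257. ]]
```

Now I'll go down 31 mm and close.

>>> apply_moves:
  increments:
    - [1, 0, 0, -0.015, 0, 0, 0]
    - [1, 0, 0, -0.01, 0, 0, 0]
    - [1, 0, 0, -0.006, 0, 0, 0]
    - [0.4, 0, 0, 0, 0, 0, 0]
    - [0.2, 0, 0, 0, 0, 0, 0]
  newtons: 8

```text
time_s: 15.62
ee_pos: [364.1, -310.1, 54.2]
ee_rot: [180.0, 0.1, 135.0]
force: [-1.2, -0.1, -0.5]
gripper_width: 80.7
gripper_force: 0.0
```

>>> apply_moves:
  increments:
    - [0.2, 0, 0, 0, 0, 0, 0]
    - [0.2, 0, 0, 0, 0, 0, 0]
    - [0.2, 0, 0, 0, 0, 0, 0]
    - [0.2, 0, 0, 0, 0, 0, 0]

```text
time_s: 15.95
ee_pos: [363.6, -309.7, 53.9]
ee_rot: [180.0, 0.1, 135.0]
force: [-0.7, 0.7, 2.6]
gripper_width: 61.6
gripper_force: 8.0
```

>>> apply_moves:
  increments:
    - [0, 0, 0, 0, 0, 0, 0]
    - [0, 0, 0, 0, 0, 0, 0]
  newtons: 20

```text
time_s: 16.12
ee_pos: [363.6, -309.7, 53.8]
ee_rot: [180.0, 0.1, 135.0]
force: [0.4, 1.4, 6.3]
gripper_width: 61.5
gripper_force: 20.0
```

>>> apply_moves:
  increments:
    - [0, 0, 0, 0.01, 0, 0, 0]
    - [0, 0, 0, 0.03, 0, 0, 0]
    - [0, 0, 0, 0.035, 0, 0, 0]
    - [0, 0, 0, 0.035, 0, 0, 0]
    - [0, 0, 0, 0.03, 0, 0, 0]

```text
time_s: 16.53
ee_pos: [362.9, -309.2, 194.8]
ee_rot: [-180.0, -0.0, 135.0]
force: [0.2, -0.5, -1.9]
gripper_width: 61.9
gripper_force: 20.0
```

>>> apply_moves:
  increments:
    - [0, 0.008, -0.007, 0, 0, 0, -5]
    - [0, 0.0114, -0.01, 0, 0, 0, -6.5]
    - [0, 0.0114, -0.01, 0, 0, 0, -6.5]
    - [0, 0.0114, -0.01, 0, 0, 0, -6.5]
    - [0, 0.0114, -0.01, 0, 0, 0, -6.5]

```text
time_s: 16.95
ee_pos: [416.7, -356.4, 192.5]
ee_rot: [-179.9, -0.1, 103.6]
force: [-0.2, 0.5, -1.8]
gripper_width: 61.2
gripper_force: 20.0
```

>>> apply_moves:
  increments:
    - [0, 0.0114, -0.01, 0, 0, 0, -6.5]
    - [0, 0.0114, -0.01, 0, 0, 0, -6.5]
    - [0, 0.0114, -0.01, 0, 0, 0, -6.5]
    - [0, 0.0114, -0.01, 0, 0, 0, -6.5]
    - [0, 0.005, -0.004, 0, 0, 0, -2]

```text
time_s: 17.37
ee_pos: [468.3, -401.3, 192.0]
ee_rot: [-180.0, -0.0, 75.7]
force: [0.4, -1.7, -1.8]
gripper_width: 61.2
gripper_force: 20.0
```

>>> apply_moves:
  increments:
    - [0, 0, 0, 0, 0, 0, 0]
    - [0, 0, 0, 0, 0, 0, 0]
    - [0, 0, 0, 0, 0, 0, 0]

```text
time_s: 17.62
ee_pos: [466.6, -399.8, 192.6]
ee_rot: [-179.9, -0.0, 76.0]
force: [-0.4, -0.3, -1.0]
gripper_width: 61.5
gripper_force: 20.0
```

Run:
```python
from h import *
f0=cv2.imread('pics/scene0.png')[:,:,::-1]
fs=grab('scene','s6.png');ft=grab('top','t6.png');s=status.state();print(s['ee_pos'],s['ee_rot'],s['force'],s['gripper_width'])
# dark ring fit in the scene: outer/inner ellipse by brute search over (x,y), ring z = 109.5
th=np.linspace(0,2*np.pi,60,endpoint=False)
c=fs['color'].astype(int);dark=((c.max(2)<75)&(c.max(2)-c.min(2)<22)).astype(float)
from scipy.optimize import minimize
def rm(p,z):
    S=8;b=np.zeros((80*S,80*S),np.uint8);o=np.array([280,215])
    P=lambda r,zz:((proj(fs,np.c_[p[0]+r*np.cos(th),p[1]+r*np.sin(th),np.full(60,zz)])+.5-o)*S).astype(np.int32)
    for zz in(z,z-4,z-8): 
        cv2.fillConvexPoly(b,cv2.convexHull(P(35,zz)),255)
    b2=np.full_like(b,255)
    for zz in(z,z-8):
        t=np.zeros_like(b);cv2.fillConvexPoly(t,cv2.convexHull(P(26,zz)),255);b2&=t
    b[b2>0]=0
    return cv2.resize(b,(80,80),interpolation=cv2.INTER_AREA)/255.
w=dark[215:295,280:360]
full=lambda p:-((2*w-1)*rm(p,p[2])).sum()
for z in(108.5,109.5,110.5):
    r=min((minimize(lambda q:full([q[0],q[1],z]),s0,method='Nelder-Mead',options=dict(initial_simplex=np.array(s0)+[[0,0],[5,0],[0,5]])) for s0 in([468,-401],[472,-396],[464,-405])),key=lambda r:r.fun)
    print(z,r.x.round(1),r.fun)
```

```text
[ 466.75503615 -399.84608684  193.03718084] [-1.79959967e+02 -2.27773497e-02  7.60015468e+01] [ 0.94718267  0.4962113  -1.64907643] 61.79220775099093
108.5 [ 460.5 -400.9] -51.50980392156864
109.5 [ 460.  -402.2] -51.36078431372549
110.5 [ 459.5 -403.3] -50.96078431372549
```

Run:
```python
from h import *
from scipy.optimize import minimize
th=np.linspace(0,2*np.pi,90,endpoint=False)
fr={n:grab(n) for n in('scene','top')}
E={}
for n in fr:
    g=cv2.cvtColor(cv2.imread(f'pics/{n}0.png'),cv2.COLOR_BGR2GRAY).astype(np.float32);E[n]=g
def samp(g,q): return cv2.remap(g,q[:,0].astype(np.float32).reshape(1,-1),q[:,1].astype(np.float32).reshape(1,-1),cv2.INTER_LINEAR)[0]
a=np.radians(76.15)
def score(p,ns):  # top face: dark on r 27.5-33.5, brighter outside; skip arm direction
    s=0;ok=np.abs((th-a+np.pi)%(2*np.pi)-np.pi)>.5
    C=lambda n,r:samp(E[n],proj(fr[n],np.c_[p[0]+r*np.cos(th),p[1]+r*np.sin(th),np.full(90,127.5)]))[ok]
    for n in ns:
        s+=np.minimum(np.abs(C(n,30.5)-np.median(C(n,30.5))),25).mean()-0.25*np.minimum(np.abs(C(n,38.5)-C(n,32.5)),30).mean()
    return s
for ns in(('scene','top'),('scene',),('top',)):
    G=[(score([x,y],ns),x,y) for x in np.arange(460,477,.5) for y in np.arange(-409,-393,.5)]
    G.sort();print(ns,[tuple(np.round(g,1)) for g in G[:4]])
```

```text
('scene', 'top') [(np.float64(-8.7), np.float64(467.5), np.float64(-401.0)), (np.float64(-8.6), np.float64(467.5), np.float64(-400.5)), (np.float64(-8.5), np.float64(467.5), np.float64(-401.5)), (np.float64(-8.5), np.float64(468.0), np.float64(-401.0))]
('scene',) [(np.float64(-4.6), np.float64(467.5), np.float64(-400.5)), (np.float64(-4.6), np.float64(467.5), np.float64(-401.0)), (np.float64(-4.5), np.float64(467.5), np.float64(-400.0)), (np.float64(-4.5), np.float64(467.0), np.float64(-400.5))]
('top',) [(np.float64(-4.7), np.float64(469.0), np.float64(-400.5)), (np.float64(-4.7), np.float64(469.0), np.float64(-401.0)), (np.float64(-4.6), np.float64(469.5), np.float64(-400.0)), (np.float64(-4.6), np.float64(469.5), np.float64(-400.5))]
```

>>> apply_moves:
  increments:
    - [0, 0.0013, -0.0011, -0.008, 0, 0, 0]
    - [0, 0, 0, -0.012, 0, 0, 0]
    - [0, 0, 0, -0.012, 0, 0, 0]
    - [0, 0, 0, -0.01, 0, 0, 0]
    - [0, 0, 0, -0.005, 0, 0, 0]

```text
time_s: 18.23
ee_pos: [467.9, -400.9, 144.3]
ee_rot: [-179.9, -0.1, 76.0]
force: [-1.8, 0.2, -1.5]
gripper_width: 61.2
gripper_force: 20.0
```

>>> apply_moves:
  increments:
    - [0, 0, 0, -0.003, 0, 0, 0]
    - [0, 0, 0, -0.001, 0, 0, 0]
    - [0, 0, 0, 0, 0, 0, 0]

```text
time_s: 18.48
ee_pos: [468.8, -401.6, 142.3]
ee_rot: [180.0, 0.0, 76.0]
force: [-0.0, -0.5, -1.8]
gripper_width: 61.3
gripper_force: 20.0
```

>>> apply_moves:
  increments:
    - [0, -0.0006, 0.0005, -0.002, 0, 0, 0]
    - [0, 0, 0, -0.002, 0, 0, 0]
    - [0, 0, 0, -0.002, 0, 0, 0]
    - [0, 0, 0, -0.001, 0, 0, 0]

```text
time_s: 18.82
ee_pos: [468.0, -400.9, 135.0]
ee_rot: [180.0, -0.0, 76.0]
force: [-0.3, 0.3, -1.5]
gripper_width: 61.4
gripper_force: 20.0
```

>>> apply_moves:
  increments:
    - [0, 0, 0, -0.001, 0, 0, 0]
    - [0, 0, 0, -0.001, 0, 0, 0]
    - [0, 0, 0, -0.001, 0, 0, 0]

```text
time_s: 19.07
ee_pos: [468.1, -401.0, 132.1]
ee_rot: [180.0, 0.0, 76.0]
force: [0.5, 0.1, -2.2]
gripper_width: 61.4
gripper_force: 20.0
```

>>> apply_moves:
  increments:
    - [0, 0, 0, -0.001, 0, 0, 0]
    - [0, 0, 0, -0.001, 0, 0, 0]
    - [0, 0, 0, -0.0005, 0, 0, 0]
    - [0, 0, 0, 0, 0, 0, 0]

```text
time_s: 19.4
ee_pos: [468.0, -400.9, 129.5]
ee_rot: [-180.0, -0.0, 76.0]
force: [0.1, 0.2, -1.3]
gripper_width: 61.4
gripper_force: 20.0
```

>>> apply_moves:
  increments:
    - [0, 0, 0, -0.0005, 0, 0, 0]
    - [0, 0, 0, -0.0005, 0, 0, 0]
    - [0, 0, 0, 0, 0, 0, 0]

```text
time_s: 19.65
ee_pos: [468.1, -401.0, 128.7]
ee_rot: [180.0, 0.0, 76.0]
force: [-0.5, 0.4, -1.5]
gripper_width: 61.3
gripper_force: 20.0
```

>>> apply_moves:
  increments:
    - [0, 0, 0, -0.0005, 0, 0, 0]
    - [0, 0, 0, -0.0005, 0, 0, 0]
    - [0, 0, 0, 0, 0, 0, 0]

```text
time_s: 19.9
ee_pos: [468.1, -401.0, 128.5]
ee_rot: [180.0, 0.0, 76.0]
force: [-0.7, 1.7, 4.9]
gripper_width: 61.5
gripper_force: 20.0
```

>>> apply_moves:
  increments:
    - [0, 0, 0, -0.0005, 0, 0, 0]
    - [0, 0, 0, -0.0005, 0, 0, 0]
    - [0, 0, 0, 0, 0, 0, 0]

```text
time_s: 20.15
ee_pos: [468.2, -401.0, 128.5]
ee_rot: [179.9, 0.0, 76.0]
force: [-2.3, 3.2, 9.5]
gripper_width: 61.3
gripper_force: 20.0
```

The cup seated at the expected height with almost no side force. I'll unload, open and rise.

>>> apply_moves:
  increments:
    - [0, 0, 0, 0.001, 0, 0, 0]
    - [0.6, 0, 0, 0, 0, 0, 0]
    - [0.6, 0, 0, 0, 0, 0, 0]
    - [0.8, 0, 0, 0, 0, 0, 0]
    - [0.8, 0, 0, 0, 0, 0, 0]

```text
time_s: 20.57
ee_pos: [468.0, -401.0, 127.3]
ee_rot: [-180.0, -0.0, 76.0]
force: [-0.4, -0.9, -0.6]
gripper_width: 81.2
gripper_force: 0.0
```

>>> apply_moves:
  increments:
    - [0.8, 0, 0, 0.005, 0, 0, 0]
    - [0.8, 0, 0, 0.015, 0, 0, 0]
    - [0.8, 0, 0, 0.03, 0, 0, 0]
    - [0.8, 0, 0, 0.03, 0, 0, 0]
    - [0.8, 0, 0, 0.03, 0, 0, 0]

```text
time_s: 20.98
ee_pos: [467.9, -400.9, 238.9]
ee_rot: [-180.0, -0.0, 76.0]
force: [0.2, -0.0, -0.8]
gripper_width: 82.0
gripper_force: 0.0
```

>>> apply_moves:
  increments:
    - [0.8, -0.03, 0.01, 0.025, 0, 0, 0]
    - [0.8, -0.035, 0.01, 0.01, 0, 0, 0]
    - [0.8, -0.035, 0.01, 0, 0, 0, 0]
    - [0.8, -0.035, 0.01, 0, 0, 0, 0]
    - [0.8, 0, 0, 0, 0, 0, 0]

```text
time_s: 21.4
ee_pos: [327.7, -358.4, 273.4]
ee_rot: [-179.8, -0.0, 75.8]
force: [0.2, 0.9, -1.0]
gripper_width: 81.8
gripper_force: 0.0
```

Run:
```python
from cup import *
fr={n:grab(n) for n in('scene','top')};s=status.state();print(s['time_s'],s['ee_pos'],s['force'])
for n in fr:
  for q in('filter_cup','mug','glass','coffee_jar'):
    print(n,q,[(np.round(b['rect']).tolist(),round(b['score'],2)) for b in finder.boxes_of(q,n)[:3]])
g={n:masks(fr[n]['color'])[0] for n in fr}
X=lambda p:[p[0],p[1],p[2]]
f=fr['scene'];win=np.zeros((400,640));cc=proj(f,[468,-401,120])[0].astype(int);win[cc[1]-22:cc[1]+5,cc[0]-22:cc[0]+22]=1
pr=prof[:];import cup;cup.prof=[(31,34),(31,52),(31,52),(31,70)]
# bright grey cup vs dark: mask of non-dark grey
c=f['color'].astype(int);m=((c.max(2)-c.min(2)<22)&(c.max(2)>60)).astype(np.float32)
b=min(((np.abs(sil(f,[468+dx,-401+dy,75+dz])-m)*win).sum(),dx,dy,dz) for dx in(-4,-2,0,2,4) for dy in (0,) for dz in(-6,-3,0,3,6,9,12))
print('cup fit (cost,dx,dy,dz)',b)
c=f['color'].astype(int);print('red',(c[187:197,294:306,0]-c[187:197,294:306,1]).max())
print('exp cup rect',[ (a.min(0).round(),a.max(0).round()) for a in [proj(f,[[468+31*np.cos(t),-401+31*np.sin(t),z] for t in th for z in(109,145)])]])
```

```text
21.5 [ 332.36597356 -360.89304062  273.57114249] [ 0.42989448 -1.29839934 -0.004718  ]
scene filter_cup [([303.0, 228.0, 35.0, 45.0], 0.88), ([248.0, 282.0, 29.0, 46.0], 0.82), ([222.0, 224.0, 26.0, 34.0], 0.64)]
scene mug [([304.0, 260.0, 29.0, 29.0], 0.73)]
scene glass [([320.0, 180.0, 20.0, 28.0], 0.62)]
scene coffee_jar [([357.0, 110.0, 67.0, 103.0], 0.93)]
top filter_cup [([373.0, 221.0, 30.0, 30.0], 0.91), ([282.0, 268.0, 27.0, 32.0], 0.63), ([381.0, 293.0, 13.0, 10.0], 0.53)]
top mug [([242.0, 39.0, 71.0, 94.0], 0.46), ([366.0, 226.0, 7.0, 17.0], 0.4)]
top glass [([256.0, 151.0, 22.0, 22.0], 0.59)]
top coffee_jar [([238.0, 41.0, 75.0, 94.0], 0.87)]
cup fit (cost,dx,dy,dz) (np.float64(47.4823533911258), -2, 0, 0)
red 141
exp cup rect [(array([303., 226.]), array([337., 261.]))]
```

```bash
python3 -c "
from workcell import env; print(env.job_done())"
```

```text
the job is handed in; nothing more can be done
None
```

Job handed in at about 21.5 s of the 56 s allowed: the sleeve is one hole lower (about 18 mm) with the button snapped fully out, and the steel cup is seated in the ring and released. The mug, jar and glass look unmoved in the last pictures; no verdict came back at hand-in.

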